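# Shift the bench gearbox into its third slot

## Robot

A 6-joint arm with a two-finger parallel gripper is mounted at the origin on a cart in front of the work surface, level with it; the furniture and walls round the work are solid. World frame = base frame: x ahead of the robot, y to its left, z up, the work surface at z = 0. Lengths are in mm, angles in rad, forces in N, time in s.
With the tool pointing down it reaches from about 350 to 875 mm from the base axis. Payload 4.2 kg.
Tool frame: the origin (TCP) lies at the very end of the fingers, on their centre line; the grasp point (between the pads) lies 19 mm behind it; z points along the fingers, y is the line along which they close (so a half turn about z gives the same grasp; the last joint's range is limited). The gripper opens to 85 mm and grips with 20 to 120 N. Pads are 22 mm wide; open, the fingers measure 114 mm over their backs; the gripper's body (76 mm by 85 mm) begins 54 mm behind the grasp point. The pads swing forward as they close: fully open they stand 13 mm farther back than shut.
Start: joints at [1.593, 0.385, 0.008, 0, -1.194, -0.259], TCP at [146.589, 607.545, 231.312] pointing down, gripper open.
Joint ranges: [-3.14, 3.14], [-1.21, 2.06], [-1.07, 1.41], [-3.16, 2.05], [-2.99, -0.16], [-3.1, 3.1]. Speed limits (rad/s): [2.79, 2.79, 3.14, 3.14, 3.14, 3.14].

## Interface

Orientations are given as a unit quaternion [x, y, z, w].
In Python, from bench import arm gives the robot as it stands. The module is installed in compiled form; this text tells all that it offers.
- The arm moves only by the tool drive_tool, never from a script. Its argument "targets" is a list of rows, each a list of 5 numbers: the closure, from -1 (fully open) to 1 (shut), then the shift along the tool's x, y, z in mm, then the turn about the tool's z in degrees. In form: [[grip, tx, ty, tz, roll], ...]. A call has 1 to 12 rows; each row is the pose to reach, as a shift and turn from the pose commanded when the call began, along the tool's axes at that moment; what a row does not reach only later rows make up. A row lasts 1/10 s, in which the tool goes at most 50 mm and 8.59 degrees, less where a joint would pass 70% of its speed; a pose out of reach is approached as far as the arm can. A call with a gripper value outside its range is refused whole. The fingers move at their own pace and stop on an object; the grip force is fixed at half the most. Time passes only in rows, so rows that repeat a pose let the fingers close. It gives the time, the measured TCP pose, the force, the opening and the grip force at its end, in the units of the state.
- arm.read_state(): the state, without advancing time (a new reading comes with each control period).
- arm.get_image(name): name is "scene" or "top" or "wrist"; returns the picture (420x560x3 uint8, blue, green, red); there is no depth.
- arm.camera_params(name): a dict with "fov_y" (degrees; the focal length in pixels is half the picture's height over the tangent of half this angle, whatever the lens; pixels are square), "cx", "cy" (the principal point, pixels), "D" ([k1, k2, p1, p2, k3] as OpenCV has them; the pictures are not rectified), "rvec" (rotation vector, rad) and "tvec" (3), from world to camera coordinates, as OpenCV has them; the wrist camera has in their place "tool_from_camera" (4x4, takes a point from camera to tool coordinates, whose origin is the TCP and whose axes are the flange's). Camera axes: x right, y down, z forward; pixel columns grow to the right and rows downward; lengths in mm; the calibration is good to about 2 mm. A picture is of the moment at which its call begins: read the wrist's pose just before it. camera_params takes no time and is no camera call.
- arm.job_done(): hands the job in; it is judged then, once.
The state is a dict: "clock": time; "joints": joint angles; "joint_vel": joint speeds; "joint_efforts": joint torques, N m; "position": TCP position; "ee_rot": TCP orientation; "contact_force": force on the tool from outside, world axes, zero at the start; "wrist_torque": the same for the moment, N m; "gripper_width": finger opening in mm; "grasp_force": force on a finger pad.
Only numpy, scipy, OpenCV 4.12 (cv2) and the standard library are available. Lean on these libraries where they do the work, as an engineer would, in place of code of your own. Each camera call takes 0.05 s, during which the arm holds its last target. There are 200 camera calls.

## Task

Push the gear lever of the bench gearbox through its H-shaped gate into the third slot: into the neutral channel, across, and then forward until it is fully home in the slot marked with three dots; it must enter no other outer slot. Only push the knob or stick gently with the fingertips or the outside of the fingers, never pinch it, leave the bottles, vials and other things standing round the gearbox where they are, and finish with the lever left in the slot.

Things in the scene. Friction and masses are not known exactly. Their poses are not given: they have to be found in the camera images.
- gearbox: Fixed bench gearbox: grey housing 150 x 150 x 80 mm with an aluminium plate on top (upper face 86 mm above the bench), a low motor behind (top at 76 mm, reaching 128 mm from the centre) and a short shaft out of its right side. Origin: centre of its underside, on the bench. x is 'forward' (away from the robot, turned by at most 20 degrees), y left, z up.
- gate_center (a point): Centre of the H gate in the plate's upper face. A neutral channel 19 mm wide runs through it along the gearbox's y; three columns of slots, 24.8 mm apart (at y = -24.8, 0, +24.8 mm) and 16 mm wide, lead off it: three forward, three to the rear. The lever's 9 mm stick runs in the gate and is stopped by the slot walls; it can go across while gear_fore is within about 0.06 rad of 0.
- tag_three: White tag, 30 x 20 x 2 mm, with a row of three black dots, fixed on the gate plate just ahead of an outer forward slot, in line with it: it marks the third slot. Origin: centre of its underside, 51 mm forward of the gearbox centre and 24.8 mm to its left or right (this differs from start to start).
- tag_one: The same tag with one black dot, ahead of the other outer forward slot. Two dots mark the middle forward slot.
- gear_lateral (a joint): Sideways tilt of the gear lever in rad, -0.32 to 0.32, about the gearbox's x axis: positive leans to the gearbox's right (-y), 0 is the middle column, about +-0.32 (the stops) are the outer columns. Starts near 0.
- gear_fore (a joint): Fore-and-aft tilt of the lever in rad: positive leans forward (gearbox +x), 0 is the neutral channel, 0.32 is the stop, fully home in a forward slot, -0.32 fully in a rear slot. Starts anywhere in the middle column, forward or rear. Both tilts have dry friction: about 1.5 N at the knob moves the lever, and it stays where it is left.
- lever_pivot (a point): The fixed point about which the lever tilts, on the gearbox's vertical centre line, 8 mm above the bench. With tilts a (gear_lateral) and b (gear_fore), a point at length L up the lever lies from here at (L sin b, -L sin a cos b, L cos a cos b) in the gearbox frame.
- knob_center (a point): Centre of the lever's black knob, 170 mm up the lever from lever_pivot: 178 mm above the bench when upright, about 161 mm in an outer slot; 54 mm off the centre line at full tilt. The knob is round, 15 mm radius, 42 mm long (22 below to 20 above this point, its lowest 10 mm tapered), on a 9 mm steel stick. z runs along the lever.
- vial_1: Bystander, loose: glass vial with a black screw cap, 25 x 25 x 50 mm, upright near the gearbox. Origin: centre of its underside.
- vial_2: Bystander, loose: glass vial with a white screw cap, 25 x 25 x 50 mm, upright near the gearbox. Origin: centre of its underside.
- stopper_1: Bystander, loose: red rubber stopper, 32 x 32 x 26 mm, upright near the gearbox. Origin: centre of its underside.
- beaker_50: Bystander, loose: small glass beaker, 46 x 51 x 58 mm, upright near the gearbox. Origin: centre of its underside.
- dropper_bottle_1: Bystander, loose: amber dropper bottle with a black teat, 33 x 33 x 106 mm, upright near the gearbox. Origin: centre of its underside.
- weigh_bottle: Bystander, loose: glass weighing bottle with a knobbed stopper, 38 x 38 x 53 mm, upright near the gearbox. Origin: centre of its underside.

How it is judged:
By the outcome, as a careful person would: the job done as asked, in the order asked, and still so for the second after the job is handed in, with the robot touching nothing.
It also fails if it takes over 61 s, if anything falls off the work surface, if the arm or the gripper's body presses on something with over 40 N, if the wrist force passes 120 N, or if a joint passes its speed limit or range.

## Working session

There is one attempt and no reset: what is moved stays moved. The work goes in short steps, Python scripts to look and compute and a tool call to move; the robot and the scene stay as the last step left them, time stands still between calls to the robot, and variables do not carry over. Pictures are saved under pics/ and viewed, at most 12 in all, crops included, and the job is handed in when it is done.

Besides the shell and the picture viewer there is one more tool, called after "Call:" as name(argument=value, ...) on one line, values as JSON. drive_tool: Moves the arm, as the interface text tells. Its arguments: {"type":"object","properties":{"targets":{"type":"array","items":{"type":"array","items":{"type":"number"}}}},"required":["targets"]}

```bash
mkdir -p pics
python3 - <<'E'
from bench import arm
import cv2
s=arm.read_state();print(s)
for n in("scene","top"):
    cv2.imwrite(f"pics/{n}0.png",arm.get_image(n));print(n,arm.camera_params(n))
print(arm.camera_params("wrist"))
E
```

```text
{'clock': 0.0, 'joints': array([ 1.59262280e+00,  3.85585220e-01,  6.62117429e-03, -4.85658331e-04,
       -1.19395936e+00, -2.58615240e-01]), 'joint_vel': array([ 3.53792259e-04, -1.82012480e-04, -8.41541625e-04,  6.33569537e-05,
        1.06476029e-03, -1.66280371e-05]), 'joint_efforts': array([ 2.04737808e-04, -3.92286837e+01,  1.88398772e+01,  4.18627471e+00,
       -4.72244763e-03, -4.08269642e-06]), 'position': array([146.45256787, 607.01126304, 230.20441479]), 'ee_rot': array([ 9.92988394e-01, -1.18206885e-01, -7.48378079e-05,  1.08464666e-03]), 'contact_force': array([ 0.07222075, -0.01009644,  0.24069876]), 'wrist_torque': array([ 0.014114  , -0.05529184,  0.00728248]), 'grasp_force': 0.0, 'gripper_width': 85.57015038581395}
scene {'fov_y': 46.693324963358364, 'cx': 278.27697558986176, 'cy': 200.22969747465288, 'D': array([-0.12829097,  0.        ,  0.        ,  0.        ,  0.        ]), 'rvec': array([ 1.23973381, -2.32364548,  0.9586571 ]), 'tvec': array([453.11187939, 363.81467175, 715.75277721])}
top {'fov_y': 46.552477213419664, 'cx': 280.1567082315645, 'cy': 209.05157766830175, 'D': array([0.05017347, 0.        , 0.        , 0.        , 0.        ]), 'rvec': array([ 2.1621372 , -2.18856408,  0.05673185]), 'tvec': array([207.85294701, 558.80764622, 969.75210892])}
{'fov_y': 64.05591514962396, 'cx': 277.14214374305226, 'cy': 209.08267272881085, 'D': array([-0.02922121,  0.        ,  0.        ,  0.        ,  0.        ]), 'tool_from_camera': array([[ 1.54255038e-04, -9.64743803e-01, -2.63190750e-01,
         6.62794195e+01],
       [ 9.99999988e-01,  1.45936639e-04,  5.11551717e-05,
         9.83197017e-01],
       [-1.09424614e-05, -2.63190754e-01,  9.64743814e-01,
        -1.42734117e+02],
       [ 0.00000000e+00,  0.00000000e+00,  0.00000000e+00,
         1.00000000e+00]])}
```

View pics/top0.png

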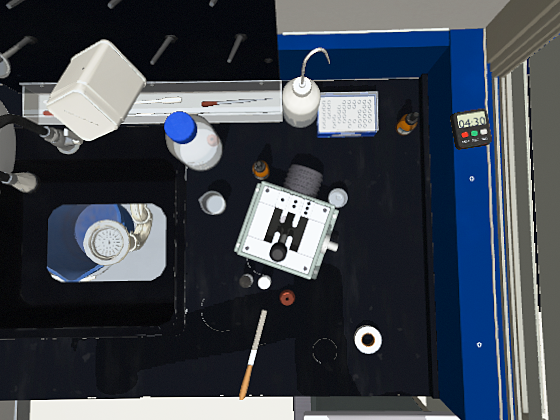

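View pics/scene0.png

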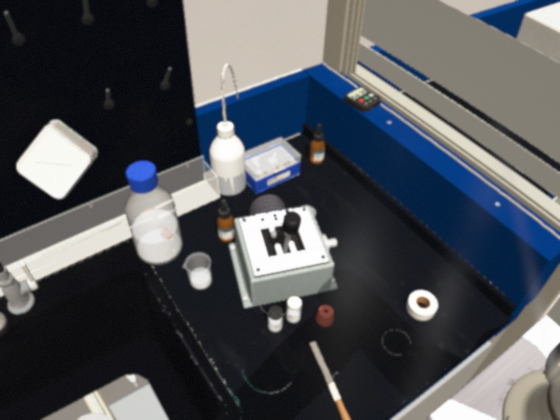

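The top view shows the gearbox at about (287,230), with the black knob at (279,252) on the rear side. The vials are at (246,281) and (264,282), the stopper is at (287,297), the dropper at (261,170), the beaker at (212,202), and the weigh bottle at (338,198).

```bash
cat > h.py <<'E'
from bench import arm
import cv2, numpy as np
from scipy.spatial.transform import Rotation as R
def cam(n,st=None):
    p=arm.camera_params(n); f=210/np.tan(np.radians(p["fov_y"]/2))
    K=np.array([[f,0,p["cx"]],[0,f,p["cy"]],[0,0,1]])
    if n=="wrist":
        T=p["tool_from_camera"]; Rt=R.from_quat(st["ee_rot"]).as_matrix()
        Rc=Rt@T[:3,:3]; c=Rt@T[:3,3]+st["position"]
    else:
        Rc=cv2.Rodrigues(p["rvec"])[0].T; c=-Rc@p["tvec"]
    return K,p["D"],Rc,c
def ray(px,z,C):
    K,D,Rc,c=C
    u=cv2.undistortPoints(np.array(px,float).reshape(-1,1,2),K,D).reshape(-1,2)
    d=np.c_[u,np.ones(len(u))]@Rc.T
    return c+d*((z-c[2])/d[:,2])[:,None]
def proj(P,C):
    K,D,Rc,c=C
    return cv2.projectPoints(np.array(P,float).reshape(-1,3),cv2.Rodrigues(Rc.T)[0],-Rc.T@c,K,D)[0].reshape(-1,2)
E
python3 - <<'E'
import cv2
a=cv2.imread('pics/top0.png')[150:310,190:360]; a=cv2.resize(a,None,fx=3.7,fy=3.7,interpolation=cv2.INTER_CUBIC)
cv2.imwrite('pics/topc.png',a)
E
```

```text
(no output)
```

View pics/topc.png

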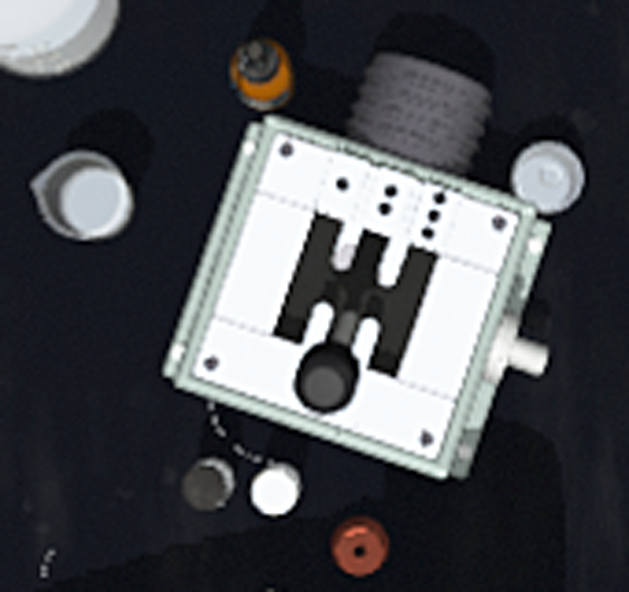

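The three-dot tag is at crop (434,215), ahead of the right-hand forward slot. The lever is in the middle column, to the rear, with its knob top at crop (325,383).

```bash
cat >> h.py <<'E'
def gear():
    pass
E
python3 - <<'E'
from h import *
C=cam("top")
f=lambda P:np.array(P)/3.7+[190,150]
P=ray(f([(287,150),(499,222),(211,362),(427,438)]),87,C)
print(P.round(1)); c=P.mean(0)
e=(P[0]-P[2]+P[1]-P[3])[:2]; y1=np.arctan2(e[1],e[0]); l=(P[0]-P[1]+P[2]-P[3])[:2]; y2=np.arctan2(-l[0],l[1])
print("centre",c,"yaw",np.degrees([y1,y2]))
y=(y1+y2)/2; F=np.array([np.cos(y),np.sin(y)]);Lf=np.array([-F[1],F[0]])
for z in(180,188,192):
    k=ray(f([(325,383)]),z,C)[0][:2]-c[:2]; print("knob",z,k@F,k@Lf)
for n,p,z in[("three",(434,215),88),("v1",(208,483),50),("v2",(275,487),50),("stop",(360,545),26),("drop",(258,60),106),("weigh",(547,175),53)]:
    q=ray(f([p]),z,C)[0]; d=q[:2]-c[:2]; print(n,q.round(),(d@F).round(1),(d@Lf).round(1))
s=arm.read_state(); M=R.from_quat(s["ee_rot"]).as_matrix(); print(M.round(3))
d=np.r_[c[:2],0]-s["position"]; print(M.T@d)
E
```

```text
[[592.3 223.4  87. ]
 [553.7 115.1  87. ]
 [484.  263.2  87. ]
 [444.3 153.6  87. ]]
centre [518.5612623  188.84965482  87.        ] yaw [-19.79389533 -19.75250283]
knob 180 -46.29500828433957 -1.8054598772683235
knob 188 -46.08529228125764 -1.942486114604895
knob 192 -45.98043427971664 -2.010999233273172
three [558. 148.  88.] 50.5 -24.9
v1 [420. 268.  50.] -119.6 41.6
v2 [418. 233.  50.] -109.9 7.5
stop [384. 189.  26.] -126.2 -45.5
drop [636. 237. 106.] 94.4 84.9
weigh [581.  87.  53.] 93.1 -75.0
[[ 0.972 -0.235 -0.   ]
 [-0.235 -0.972 -0.002]
 [ 0.     0.002 -1.   ]]
[459.81319085 318.72440668 231.00815828]
```

Call:
drive_tool(targets=[[1, 30, 26, 0, 1], [1, 65, 56, 0, 2], [1, 100, 87, 0, 3], [1, 135, 117, 0, 4], [1, 170, 147, 0, 5], [1, 205, 177, 0, 6], [1, 240, 208, 0, 6.2], [1, 275, 238, 0, 6.2], [1, 310, 268, 0, 6.2], [1, 340, 294, 0, 6.2], [1, 355, 308, 0, 6.2], [1, 355, 308, 0, 6.2]])

```text
clock: 1.3
position: [420.1, 222.7, 230.9]
ee_rot: [0.985, -0.174, -0.0, 0.0]
contact_force: [-0.9, 0.2, 0.6]
gripper_width: 0.0
grasp_force: 0.0
```

```bash
cat >> h.py <<'E'
G=np.array([518.5,188.8]); yw=np.radians(-19.8); F=np.array([np.cos(yw),np.sin(yw)]); LF=np.array([-F[1],F[0]])
def tcp():
    s=arm.read_state(); d=s["position"][:2]-G; f=s["contact_force"]
    print("t %.1f tcp gearbox x %.1f y %.1f z %.1f  force fwd %.1f left %.1f up %.1f"%(s["clock"],d@F,d@LF,s["position"][2],f[:2]@F,f[:2]@LF,f[2])); return s
def look(n,fn):
    s=tcp(); im=arm.get_image(n); cv2.imwrite("pics/"+fn,im); return s,im
def topcrop(fn):
    s,im=look("top","raw_"+fn); cv2.imwrite("pics/"+fn,cv2.resize(im[150:310,190:360],None,fx=3.7,fy=3.7,interpolation=cv2.INTER_CUBIC))
E
python3 -c "
from h import *
look('wrist','w1.png')"
```

```text
t 1.3 tcp gearbox x -104.1 y -1.4 z 230.9  force fwd -0.9 left -0.2 up 0.6
```

View pics/w1.png

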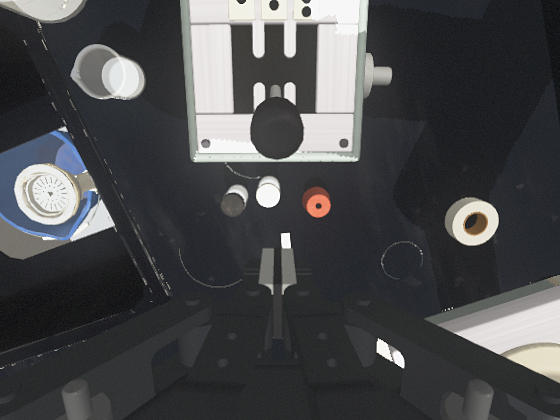

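The knob at (277,128) lines up with the closed fingertips at (278,262), and nothing stands between them at that height.

Call:
drive_tool(targets=[[1, 0, 0, 30, 0], [1, 0, 0, 60, 0], [1, 0, 0, 80, 0], [1, 12, 1, 80, 0], [1, 24, 1, 80, 0], [1, 32, 1, 80, 0], [1, 38, 1, 80, 0], [1, 44, 1, 80, 0], [1, 50, 1, 80, 0], [1, 55, 1, 80, 0], [1, 60, 1, 80, 0], [1, 60, 1, 80, 0]])

```text
clock: 2.55
position: [475.9, 203.2, 151.1]
ee_rot: [0.985, -0.172, -0.0, 0.0]
contact_force: [-1.2, 1.1, 1.0]
gripper_width: 0.2
grasp_force: 0.0
```

```bash
python3 -c "
from h import *
look('wrist','w2.png');topcrop('t2.png')"
```

```text
t 2.5 tcp gearbox x -45.0 y -0.8 z 151.1  force fwd -1.5 left 0.6 up 1.0
t 2.6 tcp gearbox x -45.2 y -0.8 z 151.0  force fwd -0.9 left -0.0 up 0.6
```

View pics/w2.png

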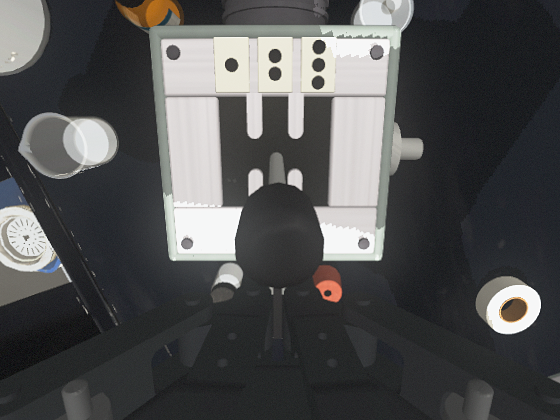

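```bash
cat >> h.py <<'E'
def lev(a,b,L):
    q=np.array([L*np.sin(b),-L*np.sin(a)*np.cos(b),8+L*np.cos(a)*np.cos(b)]); return np.r_[G+q[0]*F+q[1]*LF,q[2]]
def knobpts(a,b):
    o=lev(a,b,170);z=(lev(a,b,190)-o)/20;x=np.cross(np.r_[LF,0],z);x/=np.linalg.norm(x);y=np.cross(z,x)
    t=np.linspace(0,2*np.pi,24)
    return np.array([o+h*z+15*(np.cos(u)*x+np.sin(u)*y) for h in(-12,20) for u in t])
def ext(a,b,C):
    p=proj(knobpts(a,b),C); return np.r_[p.min(0),p.max(0)].round()
E
python3 - <<'E'
from h import *
C=cam("wrist",arm.read_state())
for b in(-.2,-.15,-.1,-.05,0): print(b,ext(0,b,C))
E
```

```text
-0.2 [227. 216. 316. 333.]
-0.15 [225. 197. 318. 314.]
-0.1 [223. 177. 320. 292.]
-0.05 [221. 156. 321. 267.]
0 [220. 134. 322. 240.]
```

The knob spans columns 235–324 and rows 183–290, so gear_fore is about -0.11. It needs about 20 mm more to reach neutral.

Call:
drive_tool(targets=[[1, 5, 0, 0, 0], [1, 10, 0, 0, 0], [1, 14, 0, 0, 0], [1, 17, 0, 0, 0], [1, 19, 0, 0, 0], [1, 19, 0, 0, 0], [1, 19, 0, 0, 0]])

```text
clock: 3.35
position: [493.5, 197.1, 151.2]
ee_rot: [0.985, -0.172, -0.0, 0.0]
contact_force: [-1.1, -0.1, 1.1]
gripper_width: -0.2
grasp_force: 0.0
```

```bash
cat >> h.py <<'E'
def knob(im,a,b,C,r=70):
    # black knob blob extents near the expected place
    p=proj(knobpts(a,b),C).mean(0); m=(im.max(2)<45).astype(np.uint8); return p
E
python3 - <<'E'
from h import *
s,im=look('wrist','w3.png');C=cam("wrist",s)
for b in(-.1,-.05,0,.05): print(b,ext(0,b,C))
topcrop('t3.png')
g=cv2.cvtColor(im,cv2.COLOR_BGR2GRAY)
print(g[60:300:6,278])
E
```

```text
t 3.4 tcp gearbox x -26.4 y -0.6 z 151.2  force fwd -1.0 left -0.4 up 1.1
-0.1 [226. 224. 318. 341.]
-0.05 [225. 205. 319. 320.]
0 [223. 184. 320. 296.]
0.05 [222. 164. 321. 269.]
t 3.4 tcp gearbox x -26.4 y -0.6 z 151.2  force fwd -0.5 left -0.9 up 0.2
[146 147 225 233 160  67 109  72  67 239 231 191  65  63  63  62  63  57
  56 116 114 118  43  48  49  51  51  58  57  56  58  57  53  57  56  57
  56  50  52  64]
```

View pics/w3.png

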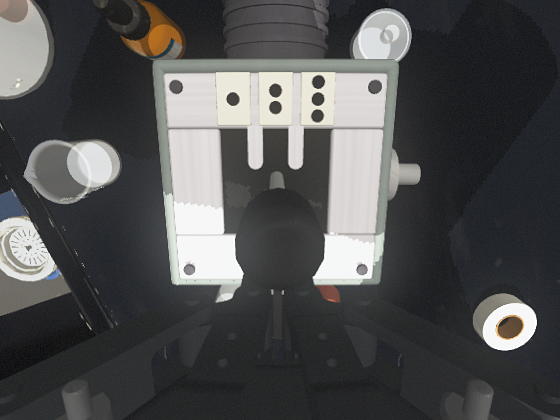

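Run:
```python
from h import *
s=tcp();C=cam("wrist",s)
P=ray([(176,87),(375,87),(190,269),(362,269)],87,C)[:,:2]-G
print(np.c_[P@F,P@LF].round(1),(P.mean(0)@F),(P.mean(0)@LF))
```

```text
t 3.5 tcp gearbox x -26.5 y -0.7 z 151.2  force fwd -1.3 left 0.3 up -0.2
[[ 57.4  57.5]
 [ 57.5 -58.8]
 [-58.4  57. ]
 [-58.3 -58.9]] -0.4512063171379845 -0.7883381420046177
```

Lever is near neutral (about -0.015). I'll nudge it a little more, then move round to its left side.

Call:
drive_tool(targets=[[1, 2, 0, 0, 0], [1, 2, 0, 0, 0], [1, -20, 0, 0, 0], [1, -20, 0, -35, 0], [1, -20, 0, -75, 0], [1, -20, -20, -75, 0], [1, 0, -52, -75, 0], [1, 26, -54, -75, 0], [1, 26, -54, -75, 0], [1, 26, -54, -45, 0], [1, 26, -54, -12, 0], [1, 26, -54, -12, 0]])

```text
clock: 4.65
position: [533.1, 237.3, 158.7]
ee_rot: [0.985, -0.172, -0.004, 0.003]
contact_force: [-0.2, -0.2, 1.1]
gripper_width: 0.1
grasp_force: 0.0
```

Run:
```python
from h import *
topcrop('t4.png')
C=cam("top")
for b in(-.05,0,.05): print(b,((ext(0,b,C).reshape(2,2)-[190,150])*3.7).round())
```

```text
t 4.7 tcp gearbox x -2.7 y 50.6 z 158.7  force fwd -0.1 left -0.3 up 1.1
-0.05 [[314. 270.]
 [381. 337.]]
0 [[322. 252.]
 [388. 318.]]
0.05 [[329. 233.]
 [392. 303.]]
```

View pics/t4.png

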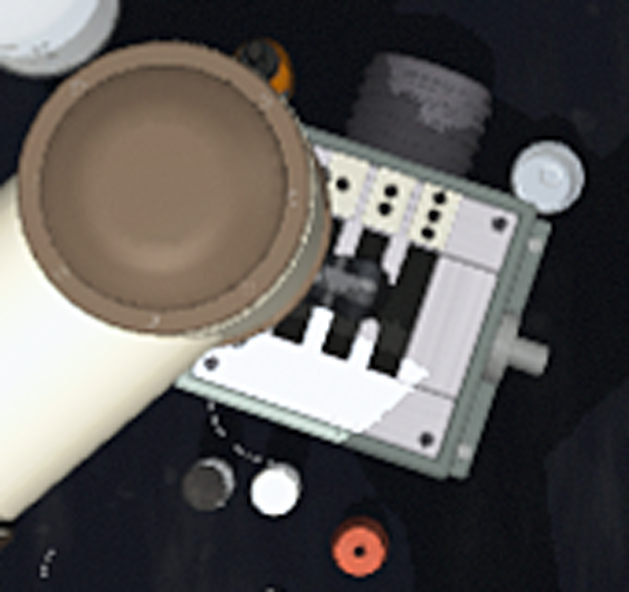

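The knob sits at crop (357,285), which matches gear_fore ≈ 0 (predicted centre (355,285)). Pushing it right now.

Call:
drive_tool(targets=[[1, 2, 10, 0, 0], [1, 2, 18, 0, 0], [1, 2, 24, 0, 0], [1, 2, 30, 0, 0], [1, 2, 35, 0, 0], [1, 2, 40, 0, 0], [1, 2, 45, 0, 0], [1, 2, 50, 0, 0], [1, 2, 55, 0, 0], [1, 2, 58, 0, 0], [1, 2, 58, 0, 0]])

```text
clock: 5.8
position: [518.1, 183.4, 163.0]
ee_rot: [0.985, -0.172, -0.0, 0.0]
contact_force: [1.1, 0.8, -0.6]
gripper_width: -0.1
grasp_force: 0.4
```

Run:
```python
from h import *
s,im=look('wrist','w5.png');C=cam("wrist",s)
for a in(0.15,.2,.25,.3,.32): print(a,ext(a,0,C))
```

```text
t 5.8 tcp gearbox x 1.4 y -5.2 z 163.0  force fwd 0.8 left 1.1 up -0.6
0.15 [283. 240. 375. 343.]
0.2 [300. 239. 397. 340.]
0.25 [317. 237. 418. 336.]
0.3 [334. 236. 437. 332.]
0.32 [340. 235. 444. 331.]
```

View pics/w5.png

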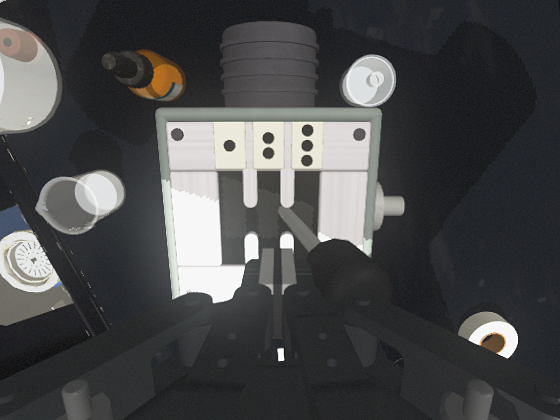

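The knob spans columns 307–388, so gear_lateral is about 0.19. It needs about 20 mm more.

Call:
drive_tool(targets=[[1, 0, 5, 0, 0], [1, 0, 9, 0, 0], [1, 0, 13, 0, 0], [1, 0, 16, 0, 0], [1, 0, 19, 0, 0], [1, 0, 21, 0, 0], [1, 0, 21, 0, 0]])

```text
clock: 6.55
position: [511.2, 163.9, 163.4]
ee_rot: [0.985, -0.172, -0.0, 0.0]
contact_force: [0.8, -0.1, -0.0]
gripper_width: -0.1
grasp_force: 0.4
```

Run:
```python
from h import *
tcp()
```

```text
t 6.5 tcp gearbox x 1.6 y -25.9 z 163.4  force fwd 0.8 left 0.1 up -0.0
```

Call:
drive_tool(targets=[[1, 0, 2, 0, 0], [1, 0, 3, 0, 0], [1, 0, 4, 0, 0], [1, 0, 4, 0, 0]])

```text
clock: 6.95
position: [510.5, 161.2, 163.4]
ee_rot: [0.985, -0.172, 0.001, -0.001]
contact_force: [1.5, 4.4, -2.2]
gripper_width: 0.0
grasp_force: 2.0
```

Run:
```python
from h import *
s,im=look('wrist','w6.png');C=cam("wrist",s)
for a in(.25,.28,.3,.32): print(a,ext(a,0,C))
```

```text
t 7.0 tcp gearbox x 1.8 y -28.7 z 163.4  force fwd -0.1 left 4.6 up -2.2
0.25 [266. 238. 358. 337.]
0.28 [276. 237. 370. 335.]
0.3 [283. 236. 378. 333.]
0.32 [290. 235. 386. 331.]
```

View pics/w6.png

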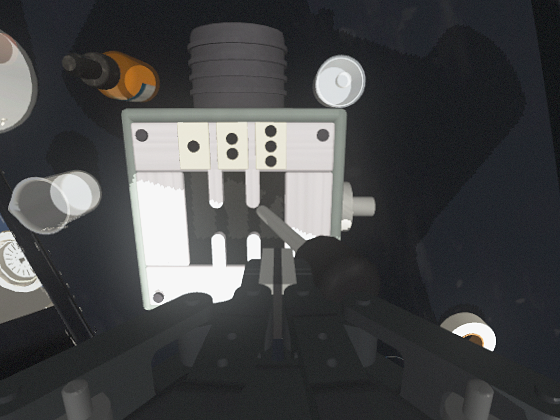

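The force of 4.6 N shows the lever is at the right-hand stop, with the stick opposite the three-dot slot. Now I'll go round behind it.

Call:
drive_tool(targets=[[1, 0, -16, 0, 0], [1, 0, -16, -30, 0], [1, 0, -16, -70, 0], [1, -10, -16, -70, 0], [1, -50, -10, -70, 0], [1, -52, 21, -70, 0], [1, -52, 21, -70, 0], [1, -52, 21, -40, 0], [1, -52, 21, -5, 0], [1, -52, 21, 8, 0], [1, -52, 21, 8, 0]])

```text
clock: 8.1
position: [452.7, 157.3, 153.0]
ee_rot: [0.985, -0.172, -0.002, 0.003]
contact_force: [0.6, 0.1, 0.6]
gripper_width: -0.2
grasp_force: 0.0
```

Run:
```python
from h import *
s,im=look('wrist','w7.png');C=cam("wrist",s)
for b in(-.05,0,.05): print(b,ext(.32,b,C))
```

```text
t 8.1 tcp gearbox x -51.2 y -51.9 z 153.0  force fwd 0.5 left 0.3 up 0.6
-0.05 [234. 139. 339. 238.]
0 [233. 118. 341. 212.]
0.05 [232.  87. 342. 184.]
```

View pics/w7.png

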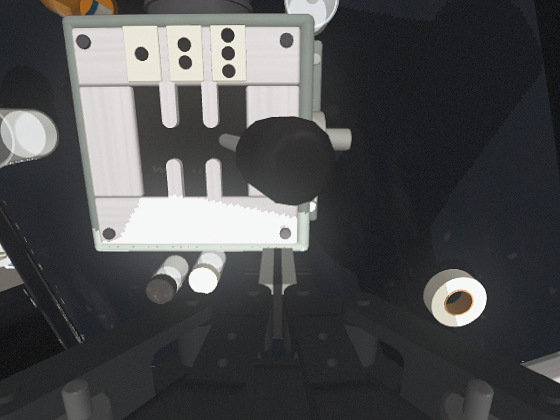

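The lever is in neutral at the far right (knob at columns 236–333, rows 116–203), with the fingers centred behind it. Pushing forward.

Call:
drive_tool(targets=[[1, 10, 0, 0, 0], [1, 20, 0, 0, 0], [1, 27, 0, 0, 0], [1, 33, 0, 0, 0], [1, 39, 0, 0, 0], [1, 45, 0, 0, 0], [1, 51, 0, 0, 0], [1, 57, 0, 0, 0], [1, 62, 0, 0, 0], [1, 67, 0, 0, 0], [1, 72, 0, 0, 0], [1, 72, 0, 0, 0]])

```text
clock: 9.35
position: [522.2, 133.6, 155.2]
ee_rot: [0.985, -0.172, 0.0, 0.0]
contact_force: [-1.5, 0.3, -0.1]
gripper_width: -0.2
grasp_force: 0.3
```

Run:
```python
from h import *
s,im=look('wrist','w8.png');C=cam("wrist",s)
for b in(.1,.2,.25,.28,.3,.32): print(b,ext(.32,b,C))
```

```text
t 9.3 tcp gearbox x 22.2 y -50.7 z 155.2  force fwd -1.5 left -0.3 up -0.1
0.1 [240. 250. 334. 348.]
0.2 [238. 215. 333. 302.]
0.25 [237. 195. 331. 277.]
0.28 [236. 179. 330. 262.]
0.3 [235. 169. 329. 251.]
0.32 [235. 159. 328. 241.]
```

Call:
drive_tool(targets=[[1, 2, 0, 0, 0], [1, 4, 0, 0, 0], [1, 5, 0, 0, 0], [1, 6, 0, 0, 0], [1, 7, 0, 0, 0], [1, 7, 0, 0, 0]])

```text
clock: 10.0
position: [527.9, 131.5, 155.1]
ee_rot: [0.985, -0.172, -0.0, 0.0]
contact_force: [-2.8, 1.6, -0.8]
gripper_width: -0.2
grasp_force: 1.2
```

Run:
```python
from h import *
s,im=look('wrist','w9.png');C=cam("wrist",s)
for b in(.25,.28,.3,.32): print(b,ext(.32,b,C))
```

```text
t 10.0 tcp gearbox x 28.3 y -50.7 z 155.1  force fwd -3.2 left 0.6 up -0.8
0.25 [237. 210. 331. 292.]
0.28 [236. 196. 330. 277.]
0.3 [236. 186. 329. 267.]
0.32 [235. 175. 328. 257.]
```

Force is starting to rise, so I'll press a little more to confirm the stop.

Call:
drive_tool(targets=[[1, 1, 0, 0, 0], [1, 2, 0, 0, 0], [1, 3, 0, 0, 0], [1, 3, 0, 0, 0]])

```text
clock: 10.45
position: [530.4, 130.5, 154.8]
ee_rot: [0.985, -0.172, -0.001, 0.0]
contact_force: [-4.2, 2.3, -2.0]
gripper_width: -0.0
grasp_force: 2.2
```

Run:
```python
from h import *
s,im=look('wrist','w10.png');C=cam("wrist",s)
for b in(.28,.3,.32): print(b,ext(.32,b,C))
```

```text
t 10.4 tcp gearbox x 30.9 y -50.8 z 154.8  force fwd -4.7 left 0.7 up -2.0
0.28 [236. 203. 329. 284.]
0.3 [235. 193. 328. 274.]
0.32 [235. 183. 327. 264.]
```

View pics/w10.png

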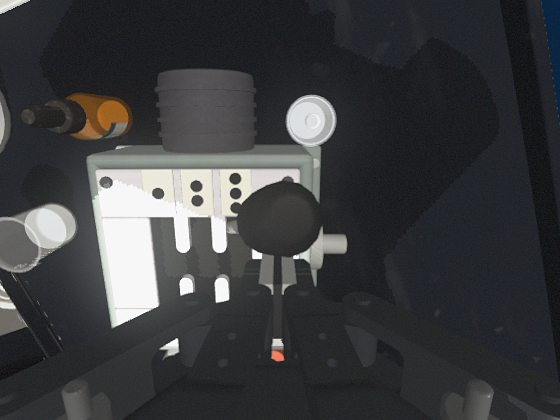

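The knob front is at row 180, which puts gear_fore at about 0.32. One more light press to be sure it's home.

Call:
drive_tool(targets=[[1, 1, 0, 0, 0], [1, 2, 0, 0, 0], [1, 2, 0, 0, 0]])

```text
clock: 10.8
position: [531.7, 129.9, 154.5]
ee_rot: [0.985, -0.172, -0.002, 0.0]
contact_force: [-6.0, 4.0, -1.7]
gripper_width: -0.2
grasp_force: 2.8
```

Run:
```python
from h import *
tcp()
```

```text
t 10.8 tcp gearbox x 32.4 y -50.9 z 154.5  force fwd -7.0 left 1.7 up -1.7
```

Force climbs steadily against a hard stop, so the lever is home. Backing off and lifting clear.

Call:
drive_tool(targets=[[1, -8, 0, 0, 0], [1, -25, 0, 0, 0], [1, -50, 0, 0, 0], [1, -70, 0, -20, 0], [1, -75, 0, -60, 0], [1, -75, 0, -80, 0], [1, -85, 0, -80, 0], [1, -85, 0, -80, 0], [1, -85, 0, -80, 0]])

```text
clock: 11.7
position: [452.8, 158.4, 234.8]
ee_rot: [0.985, -0.171, 0.0, 0.0]
contact_force: [0.1, 0.6, -1.1]
gripper_width: 0.4
grasp_force: 0.0
```

Run:
```python
from h import *
s,im=look('wrist','w11.png');C=cam("wrist",s)
for b in(.25,.28,.3,.32): print(b,ext(.32,b,C))
```

```text
t 11.7 tcp gearbox x -51.5 y -50.9 z 234.8  force fwd -0.2 left 0.6 up -1.1
0.25 [248.  28. 314. 102.]
0.28 [247.  18. 313.  94.]
0.3 [247.  12. 313.  89.]
0.32 [246.   5. 312.  84.]
```

View pics/w11.png

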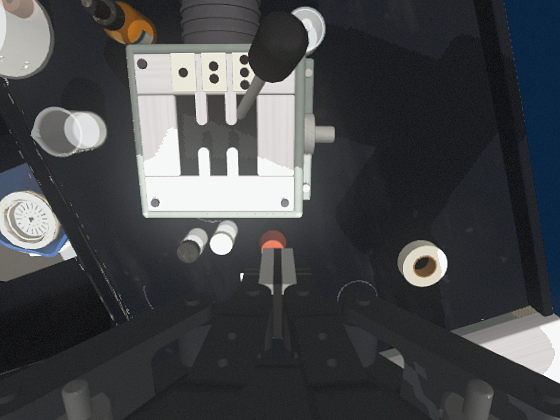

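The lever rests forward in the three-dot slot (knob at columns 248–308, rows 12–82, so gear_fore ≈ 0.31–0.32). The bystanders are undisturbed and the arm is clear.

```bash
python3 -c "
from bench import arm
print(arm.job_done())"
```

```text
the job is handed in; nothing more can be done
None
```

The lever is fully home in the three-dot slot (by the last picture and a rising stop force of about 7 N), the things around the gearbox show no sign of having moved, and the job was handed in at about 12 s with the arm clear; no verdict was returned.

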